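Change a beacon lens and screw down its retaining ring

TASK

Change the lens of the signal beacon: lift the old red lens out of the grey beacon base and seat it in the empty blue holder, then seat the amber lens in the base, and finally put the aluminium retaining ring over it and screw it down clockwise until it is snug against its stop. Handle both lenses gently, and leave the water bottle, ear defenders, black clip and gauge block at the front where they stand.

Things in the scene. Friction and masses are not known exactly. Their poses are not given: they have to be found in the camera images.
- beacon_base: Grey round cell of the beacon, fixed to the table, open at the top: 104 mm across, 38 mm high. Origin at the centre of its underside, z up; inner floor 10 mm above the origin. Bore for the lens 75 mm, also between the dark thread segments under the rim. Three gaps in the thread, marked yellow on the rim, centred on its +x axis and at 120 and 240 degrees, admit the ring's lugs (12 degrees of play either way).
- thread_mouth (a point): Centre of the base's rim, 38 mm above its underside, axes as the base. How the thread works: lugs let down in the gaps, the ring's underside rests 25 mm above the base's underside. Turned clockwise from above it stays level for 20 degrees, then sinks 7 mm evenly in 55 degrees on to the lens flange (18 mm up); stops end the turn at 81 degrees. It turns easily, with 1.5 mm axial, 2.5 mm radial play.
- holder_full: Blue round plastic dish, fixed to the table, in which the amber lens stands at the start: 92 mm across, 14 mm high, bore 78 mm across, inner floor 6 mm above the origin. Origin at the centre of its underside.
- holder_free: The other blue dish, of the same form and size (92 mm across, 14 mm high, bore 78 mm, floor 6 mm above the origin), empty at the start and fixed to the table. Origin at the centre of its underside.
- red_lens_center (a point): Centre (33 mm above its underside, on its axis) of the old red lens, a loose top-hat shape, 66 mm high: a round flange 70 mm across and 8 mm thick (3 mm chamfer below), and on it a plain drum 46 mm across with its top 12 mm domed, by which to grip it above the rim of what it stands in. At the start it stands upright in the beacon base. About 0.12 kg.
- amber_lens_center (a point): Centre (33 mm above its underside, on its axis) of the new amber lens, same shape and size as the red one (66 mm high, flange 70 x 8 mm, drum 46 mm across, domed top). At the start it stands upright in one of the blue dishes. About 0.12 kg.
- ring_center (a point): Centre (28 mm above underside) of the loose aluminium ring, upright on the table: 56 mm high, 55 mm bore; skirt 70 mm across for the lowest 20 mm, above it a hexagon 62 mm across flats, flats facing +x and every 60 degrees. Three lugs on the skirt, 2 to 8 mm above the underside, 12 mm wide, reach 42.5 mm from the axis at +x, 120 and 240 degrees, under flats with yellow stripes. About 0.16 kg.
- bottle_center (a point): Centre (102 mm above its foot) of a standing plastic water bottle, 65 mm across and 204 mm high, loose; to be left alone.
- ears_center (a point): Centre (40 mm above the table) of a pair of ear defenders, 151 x 151 x 80 mm, loose, at the left end of the table; to be left alone.
- clip_center (a point): Centre (15 mm above the table) of a loose black moulded clip at the front of the table, 47 x 74 x 31 mm; to be left alone.
- gauge_center (a point): Centre (6 mm above the table) of a loose steel gauge block at the front of the table, 22 x 56 x 12 mm; to be left alone.
Mind the look-alikes: they are no part of the job. Of the things that look like the part that bears red_lens_center, the smaller one is meant.

How it is judged (in metres and radians):
On the way, in this order (a step that is already met when the one before it is completed fails the run):
1. the red lens is seated in the empty blue holder (horizontal distance between red_lens_center and holder_free below 0.006 m and z of red_lens_center in the frame of holder_free between 0.0365 and 0.0415 m and angle between red_lens_center's own z axis and vertical below 0.06 rad and contact force between red_lens and the fingers below 0.05 N), for 0.2 s.
2. the amber lens is seated on the floor of the beacon base and let go (horizontal distance between amber_lens_center and beacon_base below 0.006 m and z of amber_lens_center in the frame of beacon_base between 0.0405 and 0.0455 m and angle between amber_lens_center's own z axis and vertical below 0.06 rad and contact force between amber_lens and the fingers below 0.05 N), for 0.2 s.
3. the retaining ring is screwed down onto the lens (horizontal distance between amber_lens_center and beacon_base below 0.006 m and z of amber_lens_center in the frame of beacon_base between 0.0405 and 0.0455 m and angle between amber_lens_center's own z axis and vertical below 0.06 rad and horizontal distance between ring_center and beacon_base below 0.005 m and z of ring_center in the frame of beacon_base between 0.043 and 0.0476 m and angle between ring_center's own z axis and vertical below 0.05 rad), for 0.2 s.
At the end, for the whole second after the job is handed in: Red lens upright in the dish that was empty, amber lens upright on the floor of the base (each within 6 mm of the axis, 2.5 mm in height); ring upright on the axis within 5 mm, screwed to within 1.6 mm of its final height on the flange; all released and at rest (all of step 1 and all of step 3 and linear speed of each of red_lens, amber_lens, retaining_ring below 0.02 m/s and contact force between each of amber_lens, retaining_ring and the fingers below 0.05 N); the robot touches nothing.
It fails at once if the water bottle is shifted more than 20 mm or tipped (distance of bottle_center from where it was at the start of the episode above 0.02 m or angle between bottle_center's own z axis and vertical above 0.3 rad).
It fails at once if the ear defenders is shifted more than 20 mm or tipped (distance of ears_center from where it was at the start of the episode above 0.02 m or angle between ears_center's own z axis and vertical above 0.3 rad).
It fails at once if the black clip is shifted more than 20 mm or tipped (distance of clip_center from where it was at the start of the episode above 0.02 m or angle between clip_center's own z axis and vertical above 0.3 rad).
It fails at once if the gauge block is shifted more than 20 mm or tipped (distance of gauge_center from where it was at the start of the episode above 0.02 m or angle between gauge_center's own z axis and vertical above 0.3 rad).
It fails at once if a lens is knocked or pressed with more than 80 N against the beacon base or a holder (contact force between any of red_lens, amber_lens and beacon_base above 80 N or contact force between any of red_lens, amber_lens and holder_free above 80 N or contact force between any of red_lens, amber_lens and holder_full above 80 N).
It also fails if it takes over 72 s, if anything falls off the work surface, if the arm or the gripper's body presses on something with over 40 N, if the wrist force passes 120 N, or if a joint passes its speed limit or range.

ROBOT

A 6-joint arm with a two-finger parallel gripper is mounted at the origin on a cart in front of the work surface, level with it; the furniture and walls round the work are solid. World frame = base frame: x ahead of the robot, y to its left, z up, the work surface at z = 0. Lengths are in m, angles in degrees, forces in N, time in s.
With the tool pointing down it reaches from about 0.375 to 0.975 m from the base axis. Payload 3.8 kg.
Tool frame: the origin (TCP) lies on the centre line of the jaws, within the pads' length; the fingertips stand 14 mm ahead of it and the grasp point (between the pads) lies 5 mm behind it; z points along the fingers, y is the line along which they close (so a half turn about z gives the same grasp; the last joint's range is limited). The gripper opens to 85 mm and grips with 20 to 120 N. Pads are 22 mm wide; open, the fingers measure 114 mm over their backs; the gripper's body (76 mm by 85 mm) begins 54 mm behind the grasp point. The pads swing forward as they close: fully open they stand 13 mm farther back than shut.
Start: joints at [-65.311, 15.12, 91.902, -0, 72.978, -2.114], TCP at [0.304, -0.602, 0.245] pointing down, gripper open.
Joint ranges: [-150.88, 150.88], [-54.13, 125.18], [17.81, 147.31], [-75.09, 255.09], [0, 152.58], [-146.25, 146.25]. Speed limits (degrees/s): [147.25, 147.25, 180, 180, 180, 180].

INTERFACE

Orientations are given as [roll, pitch, yaw] about the fixed x, y, z axes, in that order (R = Rz(yaw) Ry(pitch) Rx(roll)).
In Python, from station import robot gives the robot as it stands.
- The arm moves only by the tool drive_tool, never from a script. Its argument "plan" is a list of rows, each a list of 7 numbers: the turn, a rotation vector about the tool's x, y, z in rad, then the shift along the tool's x, y, z in mm, then the finger opening in mm, from 0 to 85.4. A call has 1 to 8 rows; each row shifts and turns the commanded pose from where the row before left it, along the tool's axes as they then stand; what a row does not reach is not made up. A row lasts 1/10 s, in which the tool goes at most 50 mm and 8.59 degrees, less where a joint would pass 70% of its speed; a pose out of reach is approached as far as the arm can. A call with a gripper value outside its range is refused whole. The fingers move at their own pace and stop on an object; "grip_force" is the grip in N (left out, the last holds). Time passes only in rows, so rows that do not move let the fingers close. It gives the time, the measured TCP pose, the force, the opening and the grip force at its end, in the units of the state.
- robot.sense(): the state, without advancing time (a new reading comes with each control period).
- robot.get_image(name): name is "scene" or "top" or "wrist"; returns the picture (384x512x3 uint8, red, green, blue); there is no depth.
- robot.calibration(name): a dict with "fx", "fy", "cx", "cy" (pixels), "dist" ([k1, k2, p1, p2, k3] as OpenCV has them; the pictures are not rectified), "position" and "rotation" of the camera in the world; the wrist camera has in their place "hand_eye" (4x4, takes a point from camera to tool coordinates, whose origin is the TCP and whose axes are the flange's). Camera axes: x right, y down, z forward; pixel columns grow to the right and rows downward; lengths in m; the calibration is good to about 2 mm. A picture is of the moment at which its call begins: read the wrist's pose just before it. calibration takes no time and is no camera call.
- robot.close_job(): hands the job in; it is judged then, once.
Trained networks look in the newest picture that a camera, given by its name, has taken for a name from the list of things; names that differ only in an ending like _2 or _b are one class to them, and where a whole thing is asked for, a point or a joint stands for the part that bears it (a point fixed in the world has none). Each returns a list of dicts, best first, with "p" (0 to 1); they miss things now and then, are a little off and sometimes report something else, mostly with a low value. They report only what shows in the picture. A call takes as long as a camera call. They do not tell look-alikes from the thing itself.
- robot.find_in(camera, name): "rect" ([left, top, right, bottom] as shares, 0 to 1, of the picture: columns of its width, rows of its height, round what is visible of it).
- robot.trace(camera, name): "pixels" (384x512 bool, what is visible of it) and "rect" ([left, top, right, bottom] as shares, 0 to 1, of the picture: columns of its width, rows of its height, round what is visible of it).
The state is a dict: "time": time; "joint_positions": joint angles; "dq": joint speeds; "joint_torque": joint torques, N m; "tool_pos": TCP position; "tcp_rot": TCP orientation; "wrist_force": force on the tool from outside, world axes, zero at the start; "ft_torque": the same for the moment, N m; "gripper_width": opening from 0.0 (shut) to 1.0 (fully open); "gripper_force": force on a finger pad.
Only numpy, scipy, OpenCV 4.12 (cv2) and the standard library are available. Lean on these libraries where they do the work, as an engineer would, in place of code of your own. Each camera call takes 0.05 s, during which the arm holds its last target. There are 200 camera calls.

## Working session

There is one attempt and no reset: what is moved stays moved. The work goes in short steps, Python scripts to look and compute and a tool call to move; the robot and the scene stay as the last step left them, time stands still between calls to the robot, and variables do not carry over. Pictures are saved under pics/ and viewed, at most 10 in all, crops included, and the job is handed in when it is done.

Besides the shell and the picture viewer there is one more tool, called after "Request:" by a JSON object that holds its "name" and its "arguments", one argument or row to a line. drive_tool: Moves the arm, as the interface text tells. Its arguments: {"type":"object","properties":{"plan":{"type":"array","items":{"type":"array","items":{"type":"number"}}},"grip_force":{"type":"number"}},"required":["plan"]}

```bash
mkdir -p pics; ls
cat > h.py <<'E'
import numpy as np,cv2
from station import robot
from scipy.spatial.transform import Rotation as R
def K(c): return np.array([[c['fx'],0,c['cx']],[0,c['fy'],c['cy']],[0,0,1.]])
def cam(name,s=None):
    c=robot.calibration(name)
    if name=='wrist':
        s=s or robot.sense(); T=np.eye(4); T[:3,:3]=R.from_euler('xyz',s['tcp_rot'],degrees=True).as_matrix(); T[:3,3]=s['tool_pos']
        M=T@np.array(c['hand_eye']); return c,M[:3,3],M[:3,:3]
    return c,np.array(c['position']),np.array(c['rotation'])
def ray(name,uv,z,s=None):
    c,p,r=cam(name,s)
    n=cv2.undistortPoints(np.array(uv,float).reshape(-1,1,2),K(c),np.array(c['dist'])).reshape(-1,2)
    d=np.c_[n,np.ones(len(n))]@r.T
    return p+d*((z-p[2])/d[:,2])[:,None]
def proj(name,X,s=None):
    c,p,r=cam(name,s); q=(np.array(X,float).reshape(-1,3)-p)@r
    return cv2.projectPoints(q,np.zeros(3),np.zeros(3),K(c),np.array(c['dist']))[0].reshape(-1,2)
def save(name,f,box=None,k=1):
    im=cv2.cvtColor(np.array(robot.get_image(name)),cv2.COLOR_RGB2BGR)
    cv2.imwrite('pics/raw_'+f,im)
    if box: im=im[box[1]:box[3],box[0]:box[2]]
    cv2.imwrite('pics/'+f,cv2.resize(im,None,fx=k,fy=k,interpolation=cv2.INTER_CUBIC))
E
python3 - <<'E'
from h import *
s=robot.sense();print(s)
save('scene','s0.png',k=1.5);save('top','t0.png',k=1.5)
for n in('top','scene'):
    c=robot.calibration(n);print(n,c)
    for o in ['beacon_base','holder_full','holder_free','red_lens_center','amber_lens_center','ring_center','bottle_center']:
        print(o,[(round(d['p'],2),(np.array(d['rect'])*[512,384,512,384]).round().astype(int).tolist()) for d in robot.find_in(n,o)])
E
```

```text
pics
{'time': 0.0, 'joint_positions': array([-6.53116294e+01,  1.51672217e+01,  9.19825290e+01,  1.27686194e-03,
        7.29762113e+01, -2.11587494e+00]), 'dq': array([ 0.00324565,  0.01516155,  0.06008498,  0.04874284, -0.08410354,
       -0.080648  ]), 'joint_torque': array([ 8.49490716e-04, -5.15106869e+01, -3.67315185e+01, -2.52783548e-04,
        1.29845389e-02,  1.55794720e-05]), 'tool_pos': array([ 0.30408045, -0.60184027,  0.24397274]), 'tcp_rot': array([-1.79874169e+02, -5.86984614e-03,  2.68038639e+01]), 'wrist_force': array([ 0.38763237, -0.00311029, -0.2480953 ]), 'ft_torque': array([-0.00730923,  0.00846459, -0.02829935]), 'gripper_force': 0.0, 'gripper_width': 1.0004940247144383}
top {'fx': 487.1309949989023, 'fy': 487.1309949989023, 'cx': 256.9805860628406, 'cy': 192.45868437953465, 'dist': array([0.07191609, 0.        , 0.        , 0.        , 0.        ]), 'position': array([0.3652617 , 0.14424614, 1.57157472]), 'rotation': array([-1.75292036e+02,  1.42401591e-01, -9.03822242e+01])}
beacon_base [(0.95, [328, 180, 360, 211]), (0.38, [396, 181, 429, 204])]
holder_full
[... 277 characters left out ...]
426, 204])]
scene {'fx': 432.3294198695545, 'fy': 432.3294198695545, 'cx': 261.9691126823418, 'cy': 195.03303708625353, 'dist': array([-0.08611358,  0.        ,  0.        ,  0.        ,  0.        ]), 'position': array([-0.25504498,  0.62000223,  1.16222507]), 'rotation': array([-141.0702079 ,   -0.58998037, -121.5738755 ])}
beacon_base [(0.66, [315, 161, 343, 190])]
holder_full [(0.62, [189, 237, 213, 251])]
holder_free [(0.63, [242, 207, 266, 231])]
red_lens_center [(0.75, [252, 160, 276, 189]), (0.15, [279, 183, 303, 209])]
amber_lens_center [(0.65, [193, 222, 214, 244]), (0.62, [240, 206, 268, 230])]
ring_center [(0.96, [277, 184, 303, 209])]
bottle_center [(0.73, [361, 116, 388, 163])]
```

View pics/s0.png

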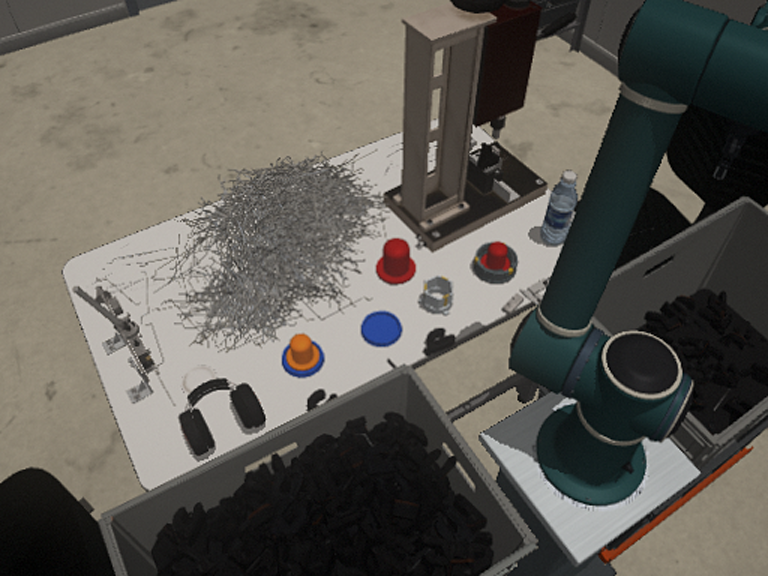

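View pics/t0.png

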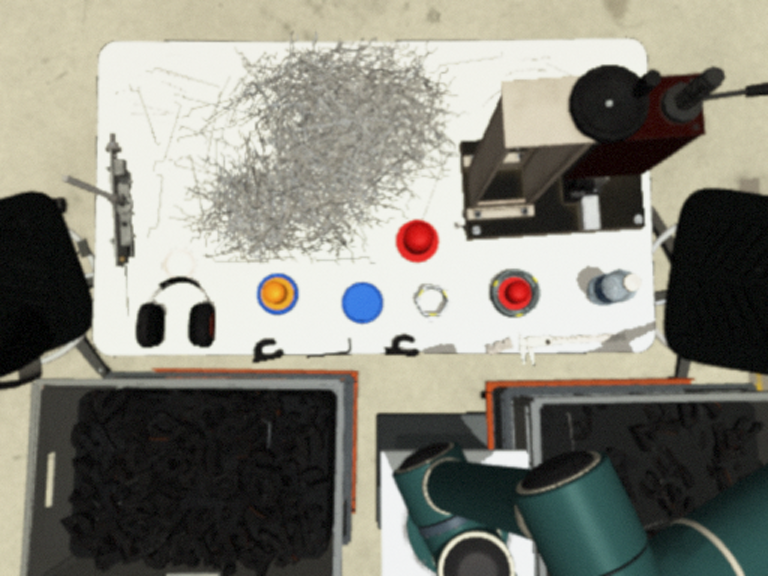

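```bash
sed -i "s/return c,np.array(c\['position'\]),np.array(c\['rotation'\])/return c,np.array(c['position']),R.from_euler('xyz',c['rotation'],degrees=True).as_matrix()/" h.py
python3 - <<'E'
from h import *
print(np.array(robot.calibration('wrist')['hand_eye']).round(4).tolist(),robot.calibration('wrist')['fx'])
for n,uv,z in [('base',(344,195.5),.02),('full',(185.5,196),.01),('free',(242.5,200.5),.01),('red',(344,198),.06),('big red',(280.5,161),.04),('amber',(185,196),.05),('ring',(290,202.5),.03),('bottle',(410,192),.1)]:
    print(n,ray('top',uv,z).round(4))
for n,uv,z in [('base',(329,175),.02),('full',(201,240),.01),('free',(254,219),.01),('ring',(290,197),.028),('bigred',(264,175),.04)]:
    print('scene',n,ray('scene',uv,z).round(4))
E
```

```text
[[0.0007, -0.9453, -0.3262, 0.0859], [1.0, 0.0005, 0.0006, 0.0002], [-0.0004, -0.3262, 0.9453, -0.1291], [0.0, 0.0, 0.0, 1.0]] 296.3970324870637
base [[ 0.4814 -0.1299  0.02  ]]
full [[0.4841 0.3769 0.01  ]]
free [[0.4683 0.194  0.01  ]]
red [[ 0.4707 -0.1227  0.06  ]]
big red [[0.591 0.072 0.04 ]]
amber [[0.481  0.3725 0.05  ]]
ring [[0.4596 0.0428 0.03  ]]
bottle [[ 0.4847 -0.3132  0.1   ]]
scene base [[ 0.4799 -0.1244  0.02  ]]
scene full [[0.4756 0.3834 0.01  ]]
scene free [[0.4591 0.1978 0.01  ]]
scene ring [[0.4635 0.054  0.028 ]]
scene bigred [[0.5837 0.0827 0.04  ]]
```

```bash
cat >> h.py <<'E'
def rows(x,y,z,yaw,w,n=None,frm=None):
    "world target -> rows in tool axes (tool pointing down); frm=(x,y,z,yaw) as commanded before"
    if frm is None:
        s=robot.sense(); frm=[*s['tool_pos'],s['tcp_rot'][2]]
    d=np.array([x,y,z])-frm[:3]; dy=(yaw-frm[3]+180)%360-180
    n=n or int(max(np.ceil(np.linalg.norm(d)/.045),np.ceil(abs(dy)/8)))
    out=[]
    for i in range(n):
        M=R.from_euler('xyz',[180,0,frm[3]+dy*i/n],degrees=True).as_matrix()
        out.append([0,0,round(-np.radians(dy)/n,4),*(M.T@d/n*1000).round(1).tolist(),w])
    print(out)
def at(): 
    s=robot.sense(); print('t%.2f'%s['time'],s['tool_pos'].round(4),s['tcp_rot'].round(2),'F',s['wrist_force'].round(1),'w%.3f'%s['gripper_width'],'gf%.1f'%s['gripper_force']); return s
E
python3 -c "
from h import *
rows(.478,-.126,.27,90,85,13)"
```

```text
[[0, 0, np.float64(-0.0848), 28.4, -26.7, -1.9, 85], [0, 0, np.float64(-0.0848), 30.6, -24.2, -1.9, 85], [0, 0, np.float64(-0.0848), 32.5, -21.5, -1.9, 85], [0, 0, np.float64(-0.0848), 34.3, -18.7, -1.9, 85], [0, 0, np.float64(-0.0848), 35.7, -15.7, -1.9, 85], [0, 0, np.float64(-0.0848), 36.9, -12.6, -1.9, 85], [0, 0, np.float64(-0.0848), 37.8, -9.4, -1.9, 85], [0, 0, np.float64(-0.0848), 38.5, -6.2, -1.9, 85], [0, 0, np.float64(-0.0848), 38.9, -2.9, -1.9, 85], [0, 0, np.float64(-0.0848), 39.0, 0.4, -1.9, 85], [0, 0, np.float64(-0.0848), 38.8, 3.7, -1.9, 85], [0, 0, np.float64(-0.0848), 38.4, 7.0, -1.9, 85], [0, 0, np.float64(-0.0848), 37.7, 10.2, -1.9, 85]]
```

Request:
{"name": "drive_tool", "arguments": {
  "plan": [
    [0, 0, -0.085, 28, -27, -10, 85],
    [0, 0, -0.085, 31, -24, -10, 85],
    [0, 0, -0.085, 32, -21, -8, 85],
    [0, 0, -0.085, 34, -19, 0, 85],
    [0, 0, -0.085, 36, -16, 0, 85],
    [0, 0, -0.085, 37, -13, 0, 85],
    [0, 0, -0.085, 38, -9, 0, 85],
    [0, 0, -0.085, 38, -6, 0, 85]
  ]
}}

```text
time: 1.6
tool_pos: [0.4108, -0.3081, 0.2735]
tcp_rot: [180.0, 0.0, 66.0]
wrist_force: [-0.0, -0.2, 0.2]
gripper_width: 0.995
gripper_force: 0.0
```

Request:
{"name": "drive_tool", "arguments": {
  "plan": [
    [0, 0, -0.085, 39, -3, 0, 85],
    [0, 0, -0.085, 39, 0, 0, 85],
    [0, 0, -0.085, 39, 4, 0, 85],
    [0, 0, -0.085, 38, 7, 0, 85],
    [0, 0, -0.085, 38, 10, 0, 85],
    [0, 0, 0, 0, 0, 0, 85],
    [0, 0, 0, 0, 0, 0, 85]
  ]
}}

```text
time: 2.3
tool_pos: [0.4769, -0.1254, 0.2735]
tcp_rot: [180.0, 0.0, 90.2]
wrist_force: [0.4, -0.2, 0.1]
gripper_width: 0.991
gripper_force: 0.0
```

```bash
cat >> h.py <<'E'
def rects(n,o):
    L=[(round(d['p'],2),(np.array(d['rect'])*[512,384,512,384]).round(1).tolist()) for d in robot.find_in(n,o)]
    print(o,L); return L
def shot(f,names):
    s=at(); im=cv2.cvtColor(np.array(robot.get_image('wrist')),cv2.COLOR_RGB2BGR); cv2.imwrite(f'pics/raw_{f}.png',im)
    import pickle; pickle.dump(s,open(f'pics/{f}.pkl','wb'))
    for o,z in names:
        for p,r in rects('wrist',o)[:2]: print('  ',ray('wrist',[(r[0]+r[2])/2,(r[1]+r[3])/2],z,s).round(4))
    return s,im
E
python3 - <<'E'
from h import *
s,im=shot('base',[('beacon_base',.03),('red_lens_center',.05),('ring_center',.03)])
cv2.imwrite('pics/b1.png',cv2.resize(im,None,fx=1.5,fy=1.5))
rows(.462,.046,.27,90,85)
E
```

```text
t2.30 [ 0.4769 -0.1254  0.2735] [1.7999e+02 4.0000e-02 9.0220e+01] F [ 0.4 -0.2  0.1] w0.991 gf0.0
beacon_base [(0.9, [213.5, 120.6, 295.5, 200.2])]
   [[ 0.4811 -0.1242  0.03  ]]
red_lens_center [(0.6, [316.6, 0.5, 394.7, 29.0]), (0.56, [234.4, 134.2, 282.4, 189.8])]
   [[0.5856 0.0358 0.05  ]]
   [[ 0.4857 -0.1217  0.05  ]]
ring_center [(0.94, [205.6, 0.0, 273.4, 49.2])]
   [[0.4634 0.0297 0.03  ]]
[[0, 0, np.float64(-0.0), 43.3, -3.6, 0.8, 85], [0, 0, np.float64(-0.0), 43.3, -3.6, 0.8, 85], [0, 0, np.float64(-0.0), 43.3, -3.6, 0.8, 85], [0, 0, np.float64(-0.0), 43.3, -3.6, 0.8, 85]]
```

View pics/b1.png

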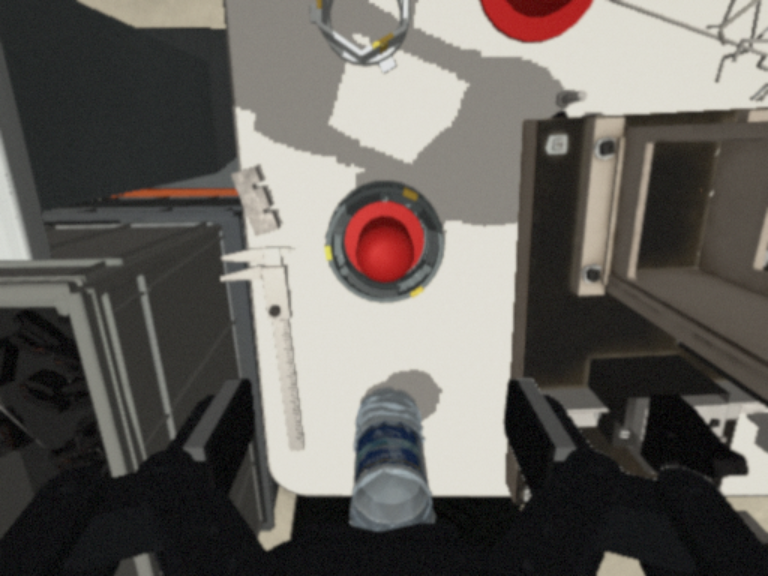

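The view shows two red lenses. The small one stands in the base at (385,245), with yellow gaps at (411,194), (328,253) and (417,292). The larger one stands free on the table at (535,15). The smaller one, in the base, fits the description. I'll survey the other stations before crop-confirming it.

Request:
{"name": "drive_tool", "arguments": {
  "plan": [
    [0, 0, 0, 43, -4, 0, 85],
    [0, 0, 0, 43, -4, 0, 85],
    [0, 0, 0, 43, -4, 0, 85],
    [0, 0, 0, 43, -4, 0, 85],
    [0, 0, 0, 0, 0, 0, 85],
    [0, 0, 0, 0, 0, 0, 85]
  ]
}}

```text
time: 3.1
tool_pos: [0.4604, 0.0458, 0.2733]
tcp_rot: [180.0, 0.0, 90.2]
wrist_force: [0.3, -1.2, -0.9]
gripper_width: 0.995
gripper_force: 0.0
```

```bash
sed -i 's/round(-np.radians(dy)\/n,4)/float(round(-np.radians(dy)\/n,4))/' h.py
python3 - <<'E'
from h import *
s,im=shot('ring',[('ring_center',.03),('holder_free',.012),('red_lens_center',.03)])
a=cv2.imread('pics/raw_base.png')[100:220,190:320]; b=im[0:384,130:512]
r=rects('wrist','clip_center')
h=cv2.resize(a,None,fx=3,fy=3); g=cv2.resize(b,(382,384))
o=np.zeros((384,390+382,3),np.uint8); o[:360,:390]=h; o[:,390:]=g
cv2.imwrite('pics/c1.png',o)
E
```

```text
t3.10 [0.4604 0.0458 0.2733] [1.7999e+02 4.0000e-02 9.0170e+01] F [ 0.3 -1.2 -0.9] w0.995 gf0.0
ring_center [(0.73, [224.2, 125.5, 285.5, 194.3]), (0.46, [176.0, 227.1, 206.0, 270.7]), (0.34, [230.8, 235.6, 304.2, 308.4]), (0.31, [218.8, 0.5, 295.7, 79.3])]
   [[0.4651 0.0476 0.03  ]]
   [[ 0.3751 -0.0814  0.03  ]]
holder_free [(0.86, [219.7, 0.0, 295.7, 75.2])]
   [[0.4677 0.1907 0.012 ]]
red_lens_center [(0.93, [245.0, 254.7, 286.3, 308.9]), (0.92, [320.0, 98.0, 405.9, 170.2])]
   [[ 0.4822 -0.1362  0.03  ]]
   [[0.5994 0.0809 0.03  ]]
clip_center [(0.88, [163.8, 75.9, 204.1, 133.6])]
```

Request:
{"name": "drive_tool", "arguments": {
  "plan": [
    [0, 0, 0, 38, 0, 0, 85],
    [0, 0, 0, 38, 0, 0, 85],
    [0, 0, 0, 38, 0, 0, 85],
    [0, 0, 0, 38, 0, 0, 85],
    [0, 0, 0, 0, 0, 0, 85],
    [0, 0, 0, 0, 0, 0, 85]
  ]
}}

```text
time: 3.95
tool_pos: [0.4603, 0.1976, 0.273]
tcp_rot: [-180.0, 0.0, 90.2]
wrist_force: [-0.4, -0.9, -0.7]
gripper_width: 0.996
gripper_force: 0.0
```

Run:
```python
from h import *
s,im=shot('free',[('holder_free',.012)])
```

```text
t3.95 [0.4603 0.1976 0.273 ] [-1.7997e+02  5.0000e-02  9.0150e+01] F [-0.4 -0.9 -0.7] w0.996 gf0.0
holder_free []
```

Request:
{"name": "drive_tool", "arguments": {
  "plan": [
    [0, 0, 0, 45, 3, 0, 85],
    [0, 0, 0, 45, 3, 0, 85],
    [0, 0, 0, 45, 3, 0, 85],
    [0, 0, 0, 45, 3, 0, 85],
    [0, 0, 0, 0, 0, 0, 85],
    [0, 0, 0, 0, 0, 0, 85]
  ]
}}

```text
time: 4.65
tool_pos: [0.4722, 0.3772, 0.2728]
tcp_rot: [-180.0, 0.1, 90.1]
wrist_force: [0.7, -0.4, 0.1]
gripper_width: 0.998
gripper_force: 0.0
```

Run:
```python
from h import *
s,im=shot('full',[('holder_full',.012),('amber_lens_center',.045)])
```

```text
t4.65 [0.4722 0.3772 0.2728] [-1.7996e+02  7.0000e-02  9.0110e+01] F [ 0.7 -0.4  0.1] w0.998 gf0.0
holder_full [(0.83, [226.1, 117.8, 295.6, 190.5])]
   [[0.4847 0.3828 0.012 ]]
amber_lens_center [(0.88, [236.9, 129.8, 287.0, 183.2])]
   [[0.4852 0.3866 0.045 ]]
```

View pics/c1.png

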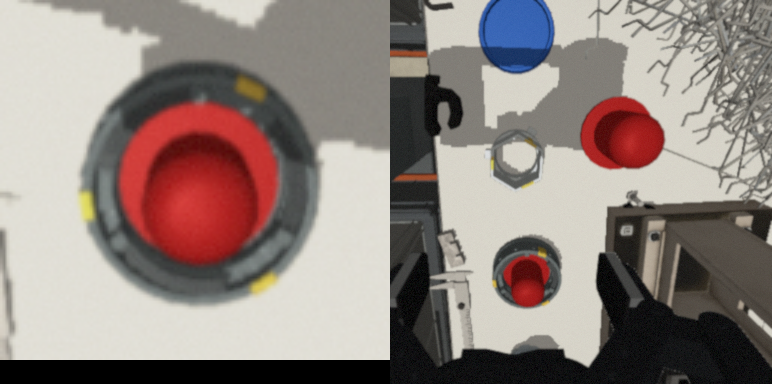

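The crop confirms it: the small red lens stands in the grey base, and the larger look-alike is free-standing at (620,132).

```bash
cat > fit.py <<'E'
from h import *
import pickle
from scipy.optimize import minimize
def load(f): return cv2.imread(f'pics/raw_{f}.png'),pickle.load(open(f'pics/{f}.pkl','rb'))
def hsv(im,lo,hi,box):
    m=cv2.inRange(cv2.cvtColor(im,cv2.COLOR_BGR2HSV),lo,hi); k=np.zeros_like(m); k[box[1]:box[3],box[0]:box[2]]=255; return m&k
def hullfit(m,s,circles,x0):
    cs=max(cv2.findContours(m,0,2)[0],key=cv2.contourArea); h=cv2.convexHull(cs)
    A=np.zeros((1536,2048),np.uint8); cv2.fillConvexPoly(A,(h*4+2).astype(np.int32),1)
    t=np.linspace(0,2*np.pi,60)
    def f(v):
        P=np.vstack([np.c_[v[0]+r*np.cos(t),v[1]+r*np.sin(t),0*t+z] for r,z in circles])
        q=cv2.convexHull((proj('wrist',P,s)*4+2).astype(np.float32)); B=np.zeros_like(A); cv2.fillConvexPoly(B,q.astype(np.int32),1)
        return (A^B).sum()/(A|B).sum()
    r=minimize(f,x0,method='Nelder-Mead',options=dict(initial_simplex=np.array(x0)+np.array([[0,0],[.008,0],[0,.008]]),xatol=1e-4,fatol=1e-5)); return r.x.round(4),round(r.fun,3)
def yellow(im,s,box,z):
    m=hsv(im,(20,110,90),(35,255,255),box); n,l,st,c=cv2.connectedComponentsWithStats(m)
    i=[j for j in range(1,n) if st[j,4]>3]; print('px',[(c[j].round(1).tolist(),int(st[j,4])) for j in i])
    P=ray('wrist',c[i],z,s); C=P[:,:2].mean(0); d=P[:,:2]-C
    print('centre',C.round(4),'r',np.hypot(*d.T).round(4),'ang',np.degrees(np.arctan2(d[:,1],d[:,0])).round(1))
E
python3 - <<'E'
from fit import *
im,s=load('free'); m=hsv(im,(100,120,50),(130,255,255),(190,90,330,230)); print('free',hullfit(m,s,[(.046,.014),(.046,0)],[.467,.196]))
im,s=load('full'); m=hsv(im,(100,120,50),(130,255,255),(190,90,330,230)); print('full',hullfit(m,s,[(.046,.014),(.046,0)],[.484,.383]))
m=hsv(im,(5,120,80),(22,255,255),(190,90,330,230)); print('amber',hullfit(m,s,[(.035,.014),(.023,.06),(.014,.0695)],[.484,.383]))
im,s=load('base'); yellow(im,s,(190,100,320,220),.038)
im,s=load('ring')
for z in(.04,.056): yellow(im,s,(215,115,300,205),z)
a=cv2.resize(im[110:210,205:305],None,fx=4,fy=4); b=cv2.resize(load('free')[0][80:220,190:330],(400,400)); cv2.imwrite('pics/c2.png',np.hstack([a,b]))
E
```

```text
free (array([0.4667, 0.1958]), np.float64(0.116))
full (array([0.4857, 0.3787]), np.float64(0.116))
amber (array([0.4861, 0.379 ]), np.float64(0.035))
px [([273.0, 129.2], 54), ([218.7, 167.9], 32), ([277.3, 193.7], 32)]
centre [ 0.4834 -0.1275] r [0.0479 0.0477 0.0477] ang [  65.6 -174.3  -54.6]
px [([270.2, 142.0], 35), ([232.1, 162.6], 31), ([267.1, 184.4], 25)]
centre [0.467  0.0455] r [0.0314 0.0304 0.0308] ang [ 58.1 178.4 -63.3]
px [([270.2, 142.0], 35), ([232.1, 162.6], 31), ([267.1, 184.4], 25)]
centre [0.4668 0.0493] r [0.03   0.0291 0.0294] ang [ 58.1 178.4 -63.3]
```

View pics/c2.png

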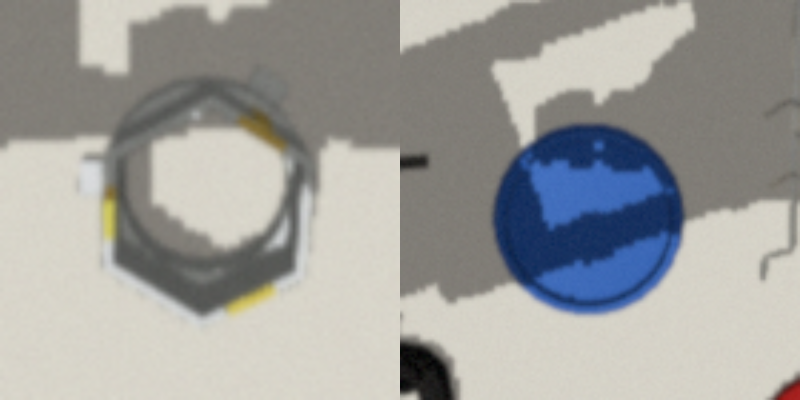

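Run:
```python
from fit import *
for f,x0 in(('free',[.467,.196]),('full',[.485,.381])):
    im,s=load(f); m=hsv(im,(100,90,30),(130,255,255),(190,90,330,230))
    for r in(.042,.043,.044,.045): print(f,r,hullfit(m,s,[(r,.014),(r,0)],x0))
im,s=load('full'); m=hsv(im,(5,120,80),(22,255,255),(190,90,330,230))
for r in(.034,.0345): print('amber',hullfit(m,s,[(r,.014),(.0225,.06),(.013,.071)],[.484,.383]))
im,s=load('base'); m=hsv(im,(0,120,50),(5,255,255),(210,115,320,220))|hsv(im,(172,120,50),(180,255,255),(210,115,320,220))
print('red',hullfit(m,s,[(.0345,.018),(.0225,.064),(.013,.075)],[.483,-.128]))
```

```text
free 0.042 (array([0.4657, 0.1992]), np.float64(0.059))
free 0.043 (array([0.4661, 0.1987]), np.float64(0.019))
free 0.044 (array([0.466 , 0.1984]), np.float64(0.026))
free 0.045 (array([0.4661, 0.1971]), np.float64(0.066))
full 0.042 (array([0.486 , 0.3823]), np.float64(0.062))
full 0.043 (array([0.486 , 0.3809]), np.float64(0.022))
full 0.044 (array([0.4861, 0.3809]), np.float64(0.021))
full 0.045 (array([0.4862, 0.3797]), np.float64(0.06))
amber (array([0.4863, 0.3792]), np.float64(0.024))
amber (array([0.4865, 0.3788]), np.float64(0.018))
red (array([ 0.4831, -0.1269]), np.float64(0.035))
```

Run:
```python
from h import *
rows(.4832,-.1273,.13,90,85,12)
```

```text
[[0, 0, -0.0, -41.9, 0.9, 11.9, 85], [0, 0, -0.0, -41.9, 0.9, 11.9, 85], [0, 0, -0.0, -41.9, 0.9, 11.9, 85], [0, 0, -0.0, -41.9, 0.9, 11.9, 85], [0, 0, -0.0, -41.9, 0.9, 11.9, 85], [0, 0, -0.0, -41.9, 0.9, 11.9, 85], [0, 0, -0.0, -41.9, 0.9, 11.9, 85], [0, 0, -0.0, -41.9, 0.9, 11.9, 85], [0, 0, -0.0, -41.9, 0.9, 11.9, 85], [0, 0, -0.0, -41.9, 0.9, 11.9, 85], [0, 0, -0.0, -41.9, 0.9, 11.9, 85], [0, 0, -0.0, -41.9, 0.9, 11.9, 85]]
```

Request:
{"name": "drive_tool", "arguments": {
  "plan": [
    [0, 0, 0, -42, 1, 0, 85],
    [0, 0, 0, -42, 1, 0, 85],
    [0, 0, 0, -42, 1, 0, 85],
    [0, 0, 0, -42, 1, 10, 85],
    [0, 0, 0, -42, 1, 10, 85],
    [0, 0, 0, -42, 1, 10, 85],
    [0, 0, 0, -42, 1, 15, 85],
    [0, 0, 0, -42, 1, 15, 85]
  ]
}}

```text
time: 5.6
tool_pos: [0.4797, 0.039, 0.2136]
tcp_rot: [179.9, 0.0, 90.0]
wrist_force: [1.4, -0.1, 0.3]
gripper_width: 0.996
gripper_force: 0.0
```

Request:
{"name": "drive_tool", "arguments": {
  "plan": [
    [0, 0, 0, -42, 1, 15, 85],
    [0, 0, 0, -42, 1, 20, 85],
    [0, 0, 0, -42, 1, 20, 85],
    [0, 0, 0, -42, 1, 28, 85],
    [0, 0, 0, 0, 0, 20, 85],
    [0, 0, 0, 0, 0, 0, 85],
    [0, 0, 0, 0, 0, 0, 85]
  ]
}}

```text
time: 6.3
tool_pos: [0.4838, -0.1261, 0.1108]
tcp_rot: [-180.0, -0.0, 90.0]
wrist_force: [-0.0, -0.0, 1.1]
gripper_width: 0.998
gripper_force: 0.0
```

Run:
```python
from h import *
at();rows(.4832,-.1273,.056,90,85,5)
```

```text
t6.30 [ 0.4838 -0.1261  0.1108] [-1.7996e+02 -2.0000e-02  9.0010e+01] F [-0.  -0.   1.1] w0.998 gf0.0
[[0, 0, 0.0, -0.2, -0.1, 11.0, 85], [0, 0, 0.0, -0.2, -0.1, 11.0, 85], [0, 0, 0.0, -0.2, -0.1, 11.0, 85], [0, 0, 0.0, -0.2, -0.1, 11.0, 85], [0, 0, 0.0, -0.2, -0.1, 11.0, 85]]
```

Request:
{"name": "drive_tool", "arguments": {
  "plan": [
    [0, 0, 0, -1, 0, 18, 85],
    [0, 0, 0, 0, 0, 18, 85],
    [0, 0, 0, 0, 0, 18, 85],
    [0, 0, 0, 0, 0, 0, 60],
    [0, 0, 0, 0, 0, 0, 40],
    [0, 0, 0, 0, 0, 0, 40],
    [0, 0, 0, 0, 0, 0, 40],
    [0, 0, 0, 0, 0, 0, 40]
  ],
  "grip_force": 30
}}

```text
time: 7.1
tool_pos: [0.4845, -0.1266, 0.0586]
tcp_rot: [-180.0, 0.0, 90.2]
wrist_force: [-6.4, 0.6, 7.1]
gripper_width: 0.524
gripper_force: 29.7
```

Request:
{"name": "drive_tool", "arguments": {
  "plan": [
    [0, 0, 0, 0, 0, 0, 40],
    [0, 0, 0, 0, 0, 0, 40]
  ]
}}

```text
time: 7.3
tool_pos: [0.4845, -0.1266, 0.0586]
tcp_rot: [-180.0, 0.0, 90.2]
wrist_force: [-5.8, 1.3, 7.7]
gripper_width: 0.526
gripper_force: 29.7
```

Request:
{"name": "drive_tool", "arguments": {
  "plan": [
    [0, 0, 0, 0, 0, -5, 40],
    [0, 0, 0, 0, 0, -10, 40],
    [0, 0, 0, 0, 0, -15, 40],
    [0, 0, 0, 0, 0, -30, 40],
    [0, 0, 0, 0, 0, -40, 40],
    [0, 0, 0, 0, 0, 0, 40],
    [0, 0, 0, 0, 0, 0, 40]
  ]
}}

```text
time: 8.0
tool_pos: [0.4866, -0.127, 0.1592]
tcp_rot: [179.7, 0.1, 90.1]
wrist_force: [-0.2, 0.5, -2.3]
gripper_width: 0.524
gripper_force: 31.9
```

Run:
```python
from h import *
from fit import yellow,hsv,hullfit
s,im=shot('red',[])
yellow(im,s,(100,60,400,300),.038)
rows(.466,.1985,.15,90,40,8)
cv2.imwrite('pics/c3.png',im)
```

```text
t8.00 [ 0.4866 -0.127   0.1592] [1.7969e+02 9.0000e-02 9.0120e+01] F [-0.2  0.5 -2.3] w0.524 gf31.9
px [([269.8, 142.9], 118), ([193.3, 197.4], 66)]
centre [ 0.4697 -0.108 ] r [0.0417 0.0417] ang [  35.9 -144.1]
[[0, 0, 0.0003, 40.6, -2.3, 0.9, 40], [0, 0, 0.0003, 40.6, -2.3, 0.9, 40], [0, 0, 0.0003, 40.6, -2.3, 0.9, 40], [0, 0, 0.0003, 40.6, -2.3, 0.9, 40], [0, 0, 0.0003, 40.6, -2.4, 0.9, 40], [0, 0, 0.0003, 40.6, -2.4, 0.9, 40], [0, 0, 0.0003, 40.6, -2.4, 0.9, 40], [0, 0, 0.0003, 40.6, -2.4, 0.9, 40]]
```

View pics/c3.png

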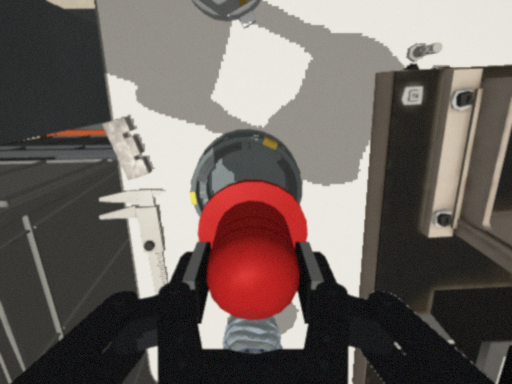

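Run:
```python
from fit import *
im,s=load('red'); b=(120,120,400,384); m=hsv(im,(0,120,50),(5,255,255),b)|hsv(im,(172,120,50),(180,255,255),b)
B=s['tool_pos'][2]-.0486
for B in(B,B+.003): print('red',hullfit(m,s,[(.0345,B+.008),(.0225,B+.054),(.013,B+.065)],[.4866,-.127]))
```

```text
red (array([ 0.4885, -0.1282]), np.float64(0.057))
red (array([ 0.4885, -0.1266]), np.float64(0.034))
```

Request:
{"name": "drive_tool", "arguments": {
  "plan": [
    [0, 0, 0, 41, -2.5, 0, 40],
    [0, 0, 0, 41, -2.5, 0, 40],
    [0, 0, 0, 41, -2.5, 0, 40],
    [0, 0, 0, 41, -2.5, 0, 40],
    [0, 0, 0, 41, -2.5, 0, 40],
    [0, 0, 0, 41, -2.5, 0, 40],
    [0, 0, 0, 41, -2.5, 0, 40],
    [0, 0, 0, 38, -2.5, 0, 40]
  ]
}}

```text
time: 8.85
tool_pos: [0.4625, 0.1998, 0.1548]
tcp_rot: [-179.8, 0.1, 90.1]
wrist_force: [0.6, -0.3, -1.4]
gripper_width: 0.527
gripper_force: 31.8
```

Request:
{"name": "drive_tool", "arguments": {
  "plan": [
    [0, 0, 0, 0, 0, 25, 40],
    [0, 0, 0, 0, 0, 25, 40],
    [0, 0, 0, 0, 0, 15, 40],
    [0, 0, 0, 0, 0, 0, 40],
    [0, 0, 0, 0, 0, 0, 40]
  ]
}}

```text
time: 9.35
tool_pos: [0.4631, 0.198, 0.0904]
tcp_rot: [-179.8, 0.1, 90.1]
wrist_force: [0.5, 0.3, 0.7]
gripper_width: 0.523
gripper_force: 31.8
```

Request:
{"name": "drive_tool", "arguments": {
  "plan": [
    [0, 0, 0, 0.5, 1.5, 10, 40],
    [0, 0, 0, 0, 0, 10, 40],
    [0, 0, 0, 0, 0, 8, 40],
    [0, 0, 0, 0, 0, 4, 40],
    [0, 0, 0, 0, 0, 0, 40]
  ]
}}

```text
time: 9.85
tool_pos: [0.4648, 0.1986, 0.0586]
tcp_rot: [-179.9, 0.0, 90.1]
wrist_force: [-0.2, 0.7, -1.0]
gripper_width: 0.526
gripper_force: 31.8
```

Request:
{"name": "drive_tool", "arguments": {
  "plan": [
    [0, 0, 0, 0, 0, 2, 40],
    [0, 0, 0, 0, 0, 2, 40],
    [0, 0, 0, 0, 0, 0, 40]
  ]
}}

```text
time: 10.15
tool_pos: [0.4655, 0.1989, 0.0555]
tcp_rot: [-180.0, 0.0, 90.1]
wrist_force: [-0.9, -0.3, -1.0]
gripper_width: 0.529
gripper_force: 31.8
```

Request:
{"name": "drive_tool", "arguments": {
  "plan": [
    [0, 0, 0, 0, 0, 1, 40],
    [0, 0, 0, 0, 0, 1, 40],
    [0, 0, 0, 0, 0, 0, 40]
  ]
}}

```text
time: 10.45
tool_pos: [0.4658, 0.199, 0.0546]
tcp_rot: [180.0, -0.0, 90.1]
wrist_force: [-3.7, -0.6, 5.1]
gripper_width: 0.526
gripper_force: 32.4
```

Request:
{"name": "drive_tool", "arguments": {
  "plan": [
    [0, 0, 0, 0, 0, 1, 40],
    [0, 0, 0, 0, 0, 0, 40]
  ]
}}

```text
time: 10.65
tool_pos: [0.4659, 0.1991, 0.0545]
tcp_rot: [180.0, -0.0, 90.1]
wrist_force: [-5.3, -2.1, 13.0]
gripper_width: 0.523
gripper_force: 33.0
```

Request:
{"name": "drive_tool", "arguments": {
  "plan": [
    [0, 0, 0, 0, 0, -1, 50],
    [0, 0, 0, 0, 0, 0, 55],
    [0, 0, 0, 0, 0, 0, 70],
    [0, 0, 0, 0, 0, 0, 85],
    [0, 0, 0, 0, 0, -20, 85],
    [0, 0, 0, 0, 0, -40, 85],
    [0, 0, 0, 0, 0, -40, 85],
    [0, 0, 0, 0, 0, -40, 85]
  ]
}}

```text
time: 11.45
tool_pos: [0.4651, 0.1987, 0.1944]
tcp_rot: [-179.9, 0.0, 90.1]
wrist_force: [0.4, -0.1, -0.2]
gripper_width: 0.999
gripper_force: 0.0
```

Request:
{"name": "drive_tool", "arguments": {
  "plan": [
    [0, 0, 0, 0, 0, -40, 85],
    [0, 0, 0, 0, 0, -40, 85],
    [0, 0, 0, 0, 0, 0, 85],
    [0, 0, 0, 0, 0, 0, 85]
  ]
}}

```text
time: 11.85
tool_pos: [0.4662, 0.1992, 0.2748]
tcp_rot: [179.8, -0.1, 90.1]
wrist_force: [-0.9, -0.5, -0.8]
gripper_width: 0.999
gripper_force: 0.0
```

Run:
```python
from fit import *
s,im=shot('free2',[]); b=(170,60,350,260)
m=hsv(im,(100,90,30),(130,255,255),b); print('dish',hullfit(m,s,[(.0435,.014),(.0435,0)],[.466,.198]))
m=hsv(im,(0,120,50),(5,255,255),b)|hsv(im,(172,120,50),(180,255,255),b)
print('red',hullfit(m,s,[(.0345,.014),(.0225,.06),(.013,.071)],[.466,.198]))
rows(.485,.3797,.13,90,85,5)
```

```text
t11.85 [0.4662 0.1992 0.2748] [ 1.7985e+02 -6.0000e-02  9.0120e+01] F [-0.9 -0.5 -0.8] w0.999 gf0.0
dish (array([0.4661, 0.1985]), np.float64(0.011))
red (array([0.4674, 0.1985]), np.float64(0.016))
[[0, 0, 0.0004, 36.2, 4.0, 28.6, 85], [0, 0, 0.0004, 36.2, 4.0, 28.6, 85], [0, 0, 0.0004, 36.2, 4.0, 28.6, 85], [0, 0, 0.0004, 36.2, 4.0, 28.6, 85], [0, 0, 0.0004, 36.2, 4.0, 28.6, 85]]
```

Request:
{"name": "drive_tool", "arguments": {
  "plan": [
    [0, 0, 0, 36, 4, 15, 85],
    [0, 0, 0, 36, 4, 30, 85],
    [0, 0, 0, 36, 4, 30, 85],
    [0, 0, 0, 36, 4, 30, 85],
    [0, 0, 0, 36, 4, 38, 85],
    [0, 0, 0, 0, 0, 0, 85],
    [0, 0, 0, 0, 0, 0, 85]
  ]
}}

```text
time: 12.6
tool_pos: [0.4826, 0.3761, 0.1281]
tcp_rot: [-179.6, 0.3, 90.2]
wrist_force: [0.1, -0.7, 0.1]
gripper_width: 0.996
gripper_force: 0.0
```

Request:
{"name": "drive_tool", "arguments": {
  "plan": [
    [0, 0, 0, 0, 0, 25, 85],
    [0, 0, 0, 0, 0, 25, 85],
    [0, 0, 0, 0, 0, 20, 85],
    [0, 0, 0, 0, 0, 0, 85]
  ]
}}

```text
time: 13.0
tool_pos: [0.4834, 0.3746, 0.0605]
tcp_rot: [-179.8, 0.2, 90.0]
wrist_force: [-0.1, -0.5, 0.4]
gripper_width: 0.993
gripper_force: 0.0
```

Request:
{"name": "drive_tool", "arguments": {
  "plan": [
    [0, 0, 0, 4, 1.5, 5, 85],
    [0, 0, 0, 0, 0, 0, 60],
    [0, 0, 0, 0, 0, 0, 40],
    [0, 0, 0, 0, 0, 0, 40],
    [0, 0, 0, 0, 0, 0, 40],
    [0, 0, 0, 0, 0, 0, 40],
    [0, 0, 0, 0, 0, 0, 40],
    [0, 0, 0, 0, 0, 0, 40]
  ],
  "grip_force": 30
}}

```text
time: 13.8
tool_pos: [0.4872, 0.3818, 0.0591]
tcp_rot: [179.9, -0.1, 90.1]
wrist_force: [-1.4, -1.0, 5.3]
gripper_width: 0.518
gripper_force: 30.6
```

Request:
{"name": "drive_tool", "arguments": {
  "plan": [
    [0, 0, 0, 0, 0, -5, 40],
    [0, 0, 0, 0, 0, -15, 40],
    [0, 0, 0, 0, 0, -30, 40],
    [0, 0, 0, 0, 0, -40, 40],
    [0, 0, 0, 0, 0, -10, 40],
    [0, 0, 0, 0, 0, 0, 40],
    [0, 0, 0, 0, 0, 0, 40]
  ]
}}

```text
time: 14.5
tool_pos: [0.4859, 0.3808, 0.1566]
tcp_rot: [-180.0, 0.0, 90.1]
wrist_force: [0.4, 1.0, -2.1]
gripper_width: 0.527
gripper_force: 31.0
```

Run:
```python
from fit import *
s,im=shot('amb',[]); b=(120,120,400,384)
m=hsv(im,(5,120,60),(22,255,255),b)
B=s['tool_pos'][2]-.0486
for B in(B,B+.003):print('amber',hullfit(m,s,[(.0345,B+.008),(.0225,B+.054),(.013,B+.065)],s['tool_pos'][:2]))
rows(.4817,-.1270,.158,90,40,12)
```

```text
t14.50 [0.4859 0.3808 0.1566] [-1.7995e+02  3.0000e-02  9.0110e+01] F [ 0.4  1.  -2.1] w0.527 gf31.0
amber (array([0.4876, 0.3799]), np.float64(0.033))
amber (array([0.4875, 0.3813]), np.float64(0.044))
[[0, 0, 0.0002, -42.3, -0.4, -0.2, 40], [0, 0, 0.0002, -42.3, -0.4, -0.2, 40], [0, 0, 0.0002, -42.3, -0.4, -0.2, 40], [0, 0, 0.0002, -42.3, -0.4, -0.2, 40], [0, 0, 0.0002, -42.3, -0.4, -0.2, 40], [0, 0, 0.0002, -42.3, -0.4, -0.2, 40], [0, 0, 0.0002, -42.3, -0.3, -0.2, 40], [0, 0, 0.0002, -42.3, -0.3, -0.2, 40], [0, 0, 0.0002, -42.3, -0.3, -0.2, 40], [0, 0, 0.0002, -42.3, -0.3, -0.2, 40], [0, 0, 0.0002, -42.3, -0.3, -0.2, 40], [0, 0, 0.0002, -42.3, -0.3, -0.2, 40]]
```

Request:
{"name": "drive_tool", "arguments": {
  "plan": [
    [0, 0, 0, -42, -0.5, 0, 40],
    [0, 0, 0, -42, -0.5, 0, 40],
    [0, 0, 0, -42, -0.5, 0, 40],
    [0, 0, 0, -42, -0.5, 0, 40],
    [0, 0, 0, -42, -0.5, 0, 40],
    [0, 0, 0, -42, -0.5, 0, 40],
    [0, 0, 0, -42, -0.5, 0, 40],
    [0, 0, 0, -42, -0.5, 0, 40]
  ]
}}

```text
time: 15.35
tool_pos: [0.4812, 0.0436, 0.155]
tcp_rot: [-179.8, 0.0, 90.1]
wrist_force: [0.6, 0.3, -1.8]
gripper_width: 0.521
gripper_force: 31.0
```

Request:
{"name": "drive_tool", "arguments": {
  "plan": [
    [0, 0, 0, -42, 0, 0, 40],
    [0, 0, 0, -42, 0, 0, 40],
    [0, 0, 0, -42, 0, 0, 40],
    [0, 0, 0, -42, 0, 0, 40],
    [0, 0, 0, 0, 0, 20, 40],
    [0, 0, 0, 0, 0, 20, 40],
    [0, 0, 0, 0, 0, 0, 40],
    [0, 0, 0, 0, 0, 0, 40]
  ]
}}

```text
time: 16.15
tool_pos: [0.4819, -0.1223, 0.1156]
tcp_rot: [-179.8, -0.1, 90.1]
wrist_force: [-0.6, 0.0, -1.7]
gripper_width: 0.523
gripper_force: 31.2
```

Request:
{"name": "drive_tool", "arguments": {
  "plan": [
    [0, 0, 0, -2.5, 0, 10, 40],
    [0, 0, 0, 0, 0, 8, 40],
    [0, 0, 0, 0, 0, 4, 40],
    [0, 0, 0, 0, 0, 4, 40],
    [0, 0, 0, 0, 0, 0, 40]
  ]
}}

```text
time: 16.65
tool_pos: [0.4831, -0.125, 0.0908]
tcp_rot: [-179.9, -0.0, 90.1]
wrist_force: [-0.1, -0.3, -1.4]
gripper_width: 0.524
gripper_force: 31.2
```

Request:
{"name": "drive_tool", "arguments": {
  "plan": [
    [0, 0, 0, 0, 0, 3, 40],
    [0, 0, 0, 0, 0, 3, 40],
    [0, 0, 0, 0, 0, 0, 40]
  ]
}}

```text
time: 16.95
tool_pos: [0.4833, -0.1252, 0.085]
tcp_rot: [-180.0, -0.0, 90.1]
wrist_force: [0.1, 0.9, -1.0]
gripper_width: 0.519
gripper_force: 31.2
```

Request:
{"name": "drive_tool", "arguments": {
  "plan": [
    [0, 0, 0, 0, -1, 4, 40],
    [0, 0, 0, 0, 0, 4, 40],
    [0, 0, 0, 0, 0, 4, 40],
    [0, 0, 0, 0, 0, 0, 40]
  ]
}}

```text
time: 17.35
tool_pos: [0.4818, -0.1251, 0.0725]
tcp_rot: [-179.9, -0.0, 90.1]
wrist_force: [-1.1, 0.4, -1.6]
gripper_width: 0.522
gripper_force: 31.2
```

Request:
{"name": "drive_tool", "arguments": {
  "plan": [
    [0, 0, 0, 0, 0, 3, 40],
    [0, 0, 0, 0, 0, 3, 40],
    [0, 0, 0, 0, 0, 2, 40],
    [0, 0, 0, 0, 0, 0, 40]
  ]
}}

```text
time: 17.75
tool_pos: [0.4822, -0.1252, 0.065]
tcp_rot: [-180.0, -0.0, 90.1]
wrist_force: [-0.2, 0.0, -0.7]
gripper_width: 0.52
gripper_force: 31.2
```

Request:
{"name": "drive_tool", "arguments": {
  "plan": [
    [0, 0, 0, 0, 0, 1, 40],
    [0, 0, 0, 0, 0, 1, 40],
    [0, 0, 0, 0, 0, 0, 40]
  ]
}}

```text
time: 18.05
tool_pos: [0.4825, -0.1253, 0.0633]
tcp_rot: [-180.0, -0.0, 90.1]
wrist_force: [-0.0, 0.5, -1.1]
gripper_width: 0.523
gripper_force: 31.2
```

Request:
{"name": "drive_tool", "arguments": {
  "plan": [
    [0, 0, 0, 0, 0, 1, 40],
    [0, 0, 0, 0, 0, 0, 40]
  ]
}}

```text
time: 18.25
tool_pos: [0.4826, -0.1254, 0.0631]
tcp_rot: [-180.0, 0.0, 90.1]
wrist_force: [-3.2, 0.3, 4.8]
gripper_width: 0.527
gripper_force: 31.6
```

Request:
{"name": "drive_tool", "arguments": {
  "plan": [
    [0, 0, 0, 0, 0, 0, 50],
    [0, 0, 0, 0, 0, 0, 55],
    [0, 0, 0, 0, 0, 0, 70],
    [0, 0, 0, 0, 0, 0, 85],
    [0, 0, 0, 0, 0, -20, 85],
    [0, 0, 0, 0, 0, -40, 85],
    [0, 0, 0, 0, 0, -45, 85],
    [0, 0, 0, 0, 0, -45, 85]
  ]
}}

```text
time: 19.05
tool_pos: [0.4819, -0.1251, 0.2134]
tcp_rot: [-179.9, -0.0, 90.1]
wrist_force: [1.1, -0.4, -0.3]
gripper_width: 0.994
gripper_force: 0.0
```

Request:
{"name": "drive_tool", "arguments": {
  "plan": [
    [0, 0, 0, 0, 0, -45, 85],
    [0, 0, 0, 0, 0, -15, 85],
    [0, 0, 0, 0, 0, 0, 85],
    [0, 0, 0, 0, 0, 0, 85]
  ]
}}

```text
time: 19.45
tool_pos: [0.4819, -0.1251, 0.271]
tcp_rot: [-179.9, -0.0, 90.1]
wrist_force: [-0.6, 0.1, -0.4]
gripper_width: 1.001
gripper_force: 0.0
```

Run:
```python
from fit import *
s,im=shot('base2',[]); yellow(im,s,(190,90,330,230),.038)
m=hsv(im,(5,120,60),(19,255,255),(205,110,310,215))
print('amber',hullfit(m,s,[(.0345,.018),(.0225,.064),(.013,.075)],[.483,-.128]))
cv2.imwrite('pics/c4.png',cv2.resize(im[80:240,170:350],None,fx=3,fy=3))
```

```text
t19.45 [ 0.4819 -0.1251  0.271 ] [-1.7991e+02 -3.0000e-02  9.0120e+01] F [-0.6  0.1 -0.4] w1.001 gf0.0
px [([269.3, 129.8], 53), ([237.0, 151.0], 305), ([215.0, 168.9], 33), ([248.0, 168.7], 10), ([273.9, 194.6], 31)]
centre [ 0.4784 -0.1248] r [0.048  0.0208 0.043  0.0072 0.0528] ang [  58.8  133.4 -169.9  -96.8  -51.8]
amber (array([ 0.4855, -0.1288]), np.float64(0.088))
```

View pics/c4.png

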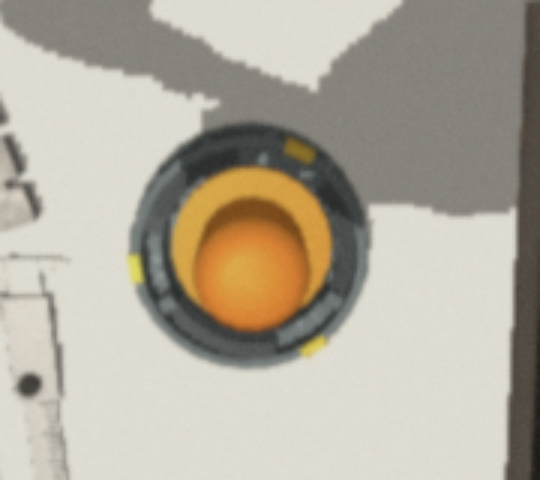

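Run:
```python
from fit import *
im,s=load('base2'); P=ray('wrist',[(269.3,129.8),(215,168.9),(273.9,194.6)],.038,s)[:,:2]; C=P.mean(0); d=P-C
print(C.round(4),np.degrees(np.arctan2(d[:,1],d[:,0])).round(1))
rows(.4651,.049,.2,147.7,85,8)
```

```text
[ 0.4835 -0.1275] [  65.6 -174.1  -54.7]
[[0, 0, -0.1256, 21.7, -2.0, 8.7, 85], [0, 0, -0.1256, 21.8, 0.8, 8.7, 85], [0, 0, -0.1256, 21.6, 3.5, 8.7, 85], [0, 0, -0.1256, 20.9, 6.2, 8.7, 85], [0, 0, -0.1256, 20.0, 8.7, 8.7, 85], [0, 0, -0.1256, 18.8, 11.2, 8.7, 85], [0, 0, -0.1256, 17.2, 13.4, 8.7, 85], [0, 0, -0.1256, 15.4, 15.5, 8.7, 85]]
```

Request:
{"name": "drive_tool", "arguments": {
  "plan": [
    [0, 0, -0.126, 22, -2, 9, 85],
    [0, 0, -0.126, 22, 1, 9, 85],
    [0, 0, -0.126, 22, 3.5, 9, 85],
    [0, 0, -0.126, 21, 6, 9, 85],
    [0, 0, -0.126, 20, 9, 9, 85],
    [0, 0, -0.126, 19, 11, 9, 85],
    [0, 0, -0.126, 17, 13, 9, 85],
    [0, 0, -0.126, 15, 15.5, 9, 85]
  ]
}}

```text
time: 20.3
tool_pos: [0.4638, 0.0497, 0.1968]
tcp_rot: [-179.8, -0.3, 148.2]
wrist_force: [0.2, -0.1, -0.7]
gripper_width: 0.994
gripper_force: 0.0
```

Request:
{"name": "drive_tool", "arguments": {
  "plan": [
    [0, 0, 0, 0, 0, 0, 85],
    [0, 0, 0, 0, 0, 0, 85]
  ]
}}

```text
time: 20.5
tool_pos: [0.4646, 0.0489, 0.1981]
tcp_rot: [-179.8, -0.2, 147.8]
wrist_force: [-0.1, -0.1, 1.7]
gripper_width: 0.996
gripper_force: 0.0
```

Run:
```python
from fit import *
s,im=shot('ring2',[('ring_center',.03)]); yellow(im,s,(200,80,330,230),.056)
rows(.4651,.049,.1,147.7,85,3)
```

```text
t20.50 [0.4646 0.0489 0.1981] [-179.83   -0.19  147.83] F [-0.1 -0.1  1.7] w0.996 gf0.0
ring_center [(0.84, [219.8, 137.5, 293.8, 222.1]), (0.32, [1.6, 303.6, 52.3, 357.8])]
   [[0.4704 0.0515 0.03  ]]
   [[ 0.4845 -0.3016  0.03  ]]
px [([236.4, 159.2], 60), ([283.4, 185.9], 51), ([238.2, 210.2], 35)]
centre [0.4666 0.0489] r [0.0298 0.0294 0.0291] ang [178.5  57.4 -61.4]
[[0, 0, 0.0004, 0.3, 0.1, 33.2, 85], [0, 0, 0.0004, 0.3, 0.1, 33.2, 85], [0, 0, 0.0004, 0.3, 0.1, 33.2, 85]]
```

Request:
{"name": "drive_tool", "arguments": {
  "plan": [
    [0, 0, -0.003, -1, 0, 40, 85],
    [0, 0, 0, 0, 0, 40, 85],
    [0, 0, 0, 0, 0, 40, 85],
    [0, 0, 0, 0, 0, 25, 85],
    [0, 0, 0, 0, 0, 12, 85],
    [0, 0, 0, 0, 0, 0, 85]
  ]
}}

```text
time: 21.2
tool_pos: [0.4658, 0.0477, 0.042]
tcp_rot: [-179.9, -0.2, 147.9]
wrist_force: [-0.0, 0.7, -0.9]
gripper_width: 0.998
gripper_force: 0.0
```

Run:
```python
from fit import *
at();rows(.4653,.0483,.0375,148.2,85,1)
```

```text
t21.20 [0.4658 0.0477 0.042 ] [-1.7988e+02 -1.6000e-01  1.4794e+02] F [-0.   0.7 -0.9] w0.998 gf0.0
[[0, 0, -0.0045, 0.7, 0.2, 4.5, 85]]
```

Request:
{"name": "drive_tool", "arguments": {
  "plan": [
    [0, 0, -0.004, 0.5, 0, 4.5, 85],
    [0, 0, 0, 0, 0, 0, 70],
    [0, 0, 0, 0, 0, 0, 58],
    [0, 0, 0, 0, 0, 0, 58],
    [0, 0, 0, 0, 0, 0, 58],
    [0, 0, 0, 0, 0, 0, 58],
    [0, 0, 0, 0, 0, 0, 58]
  ],
  "grip_force": 40
}}

```text
time: 21.9
tool_pos: [0.4681, 0.0488, 0.0405]
tcp_rot: [179.9, 0.2, 148.3]
wrist_force: [-1.0, -0.5, 6.2]
gripper_width: 0.722
gripper_force: 44.1
```

Request:
{"name": "drive_tool", "arguments": {
  "plan": [
    [0, 0, 0, 0, 0, -5, 58],
    [0, 0, 0, 0, 0, -20, 58],
    [0, 0, 0, 0, 0, -30, 58],
    [0, 0, 0, 0, 0, -40, 58],
    [0, 0, 0, 0, 0, -35, 58],
    [0, 0, 0, 0, 0, 0, 58],
    [0, 0, 0, 0, 0, 0, 58]
  ]
}}

```text
time: 22.6
tool_pos: [0.4669, 0.0489, 0.1697]
tcp_rot: [179.9, 0.1, 148.3]
wrist_force: [-1.1, 0.1, -1.5]
gripper_width: 0.714
gripper_force: 44.2
```

Run:
```python
from fit import *
s,im=shot('ring3',[]); z=s['tool_pos'][2]-.0375+.056; yellow(im,s,(120,120,400,384),z)
cv2.imwrite('pics/c5.png',im)
rows(.4817,-.1275,s['tool_pos'][2],155.6,58,6)
```

```text
t22.60 [0.4669 0.0489 0.1697] [1.7993e+02 1.0000e-01 1.4827e+02] F [-1.1  0.1 -1.5] w0.714 gf44.2
px [([219.3, 220.2], 66), ([217.7, 232.9], 236), ([317.3, 283.4], 197), ([222.0, 328.6], 204)]
centre [0.457  0.0527] r [0.025  0.0204 0.0328 0.0344] ang [ 172.1 -179.1   45.1  -50.2]
[[0, 0, -0.0213, -17.7, -23.6, -0.3, 58], [0, 0, -0.0213, -17.2, -24.0, -0.3, 58], [0, 0, -0.0213, -16.7, -24.3, -0.3, 58], [0, 0, -0.0213, -16.2, -24.7, -0.3, 58], [0, 0, -0.0213, -15.6, -25.0, -0.3, 58], [0, 0, -0.0213, -15.1, -25.3, -0.3, 58]]
```

View pics/c5.png

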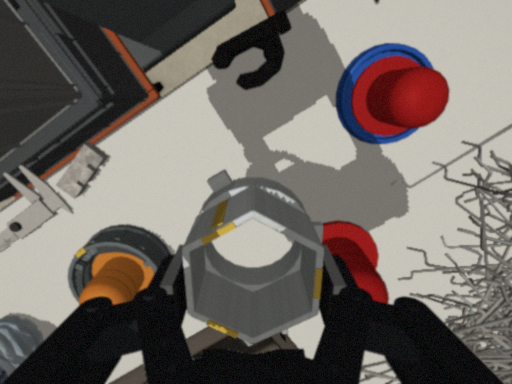

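Run:
```python
from fit import *
im,s=load('ring3'); P=ray('wrist',[(217.7,232.9),(317.3,283.4),(222,328.6)],.1852,s)[:,:2]; C=P.mean(0); d=P-C
print(C.round(4),np.hypot(*d.T).round(4),np.degrees(np.arctan2(d[:,1],d[:,0])).round(1))
M=R.from_euler('xyz',[180,0,148.3],degrees=True).as_matrix(); print('in tool',M.T@np.r_[C-s['tool_pos'][:2],0]*1000)
```

```text
[0.4671 0.0504] [0.0295 0.0294 0.0295] [178.3  58.5 -61.4]
in tool [6.25066166e-01 1.38955598e+00 1.70171529e-16]
```

Request:
{"name": "drive_tool", "arguments": {
  "plan": [
    [0, 0, -0.02, -18, -23.5, 0, 58],
    [0, 0, -0.02, -17, -24, 0, 58],
    [0, 0, -0.02, -17, -24, 0, 58],
    [0, 0, -0.02, -16, -25, 0, 58],
    [0, 0, -0.02, -16, -25, 0, 58],
    [0, 0, -0.02, -15, -25, 0, 58],
    [0, 0, 0, 0, 0, 15, 58],
    [0, 0, 0, 0, 0, 0, 58]
  ]
}}

```text
time: 23.45
tool_pos: [0.4792, -0.1273, 0.1496]
tcp_rot: [-179.9, -0.5, 155.0]
wrist_force: [-0.0, 0.3, -2.1]
gripper_width: 0.718
gripper_force: 44.3
```

Request:
{"name": "drive_tool", "arguments": {
  "plan": [
    [0, 0, 0, 0, 0, 0, 58]
  ]
}}

```text
time: 23.55
tool_pos: [0.4806, -0.1268, 0.1517]
tcp_rot: [-180.0, -0.3, 155.1]
wrist_force: [-0.2, -0.4, -2.0]
gripper_width: 0.716
gripper_force: 44.2
```

Run:
```python
from fit import *
at(); rows(.4822,-.1278,.12,155.4,58,3)
```

```text
t23.55 [ 0.4806 -0.1268  0.1517] [-179.97   -0.29  155.13] F [-0.2 -0.4 -2. ] w0.716 gf44.2
[[0, 0, -0.0016, -0.6, -0.1, 10.6, 58], [0, 0, -0.0016, -0.6, -0.1, 10.6, 58], [0, 0, -0.0016, -0.6, -0.1, 10.6, 58]]
```

Request:
{"name": "drive_tool", "arguments": {
  "plan": [
    [0, 0, -0.005, -1, 0, 12, 58],
    [0, 0, 0, 0, 0, 15, 58],
    [0, 0, 0, 0, 0, 8, 58],
    [0, 0, 0, 0, 0, 0, 58]
  ]
}}

```text
time: 23.95
tool_pos: [0.4821, -0.127, 0.1171]
tcp_rot: [-180.0, -0.2, 155.5]
wrist_force: [0.5, 1.4, -0.8]
gripper_width: 0.718
gripper_force: 44.3
```

Request:
{"name": "drive_tool", "arguments": {
  "plan": [
    [0, 0, 0, 0, 0, 10, 58],
    [0, 0, 0, 0, 0, 10, 58],
    [0, 0, 0, 0, 0, 8, 58],
    [0, 0, 0, 0, 0, 0, 58]
  ]
}}

```text
time: 24.35
tool_pos: [0.4822, -0.1275, 0.0892]
tcp_rot: [-180.0, -0.2, 155.4]
wrist_force: [-0.4, 0.1, -1.4]
gripper_width: 0.717
gripper_force: 44.3
```

Run:
```python
from fit import *
at(); rows(.4822,-.1278,.08,155.4,58,1)
```

```text
t24.35 [ 0.4822 -0.1275  0.0892] [-1.7998e+02 -1.7000e-01  1.5543e+02] F [-0.4  0.1 -1.4] w0.717 gf44.3
[[0, 0, 0.0006, -0.2, -0.3, 9.2, 58]]
```

Request:
{"name": "drive_tool", "arguments": {
  "plan": [
    [0, 0, 0, 0, 0, 5, 58],
    [0, 0, 0, 0, 0, 4, 58],
    [0, 0, 0, 0, 0, 3, 58],
    [0, 0, 0, 0, 0, 2, 58],
    [0, 0, 0, 0, 0, 0, 58]
  ]
}}

```text
time: 24.85
tool_pos: [0.4832, -0.1278, 0.0766]
tcp_rot: [-180.0, -0.0, 155.4]
wrist_force: [-0.4, 0.8, -1.9]
gripper_width: 0.716
gripper_force: 44.3
```

Request:
{"name": "drive_tool", "arguments": {
  "plan": [
    [0, 0, 0, 0, 0, 2, 58],
    [0, 0, 0, 0, 0, 2, 58],
    [0, 0, 0, 0, 0, 0, 58]
  ]
}}

```text
time: 25.15
tool_pos: [0.4833, -0.1278, 0.0726]
tcp_rot: [-180.0, -0.0, 155.4]
wrist_force: [-0.4, -0.4, -1.9]
gripper_width: 0.717
gripper_force: 44.3
```

Request:
{"name": "drive_tool", "arguments": {
  "plan": [
    [0, 0, 0, 0, 0, 2, 58],
    [0, 0, 0, 0, 0, 0, 58]
  ]
}}

```text
time: 25.35
tool_pos: [0.4832, -0.1278, 0.0706]
tcp_rot: [-180.0, -0.0, 155.4]
wrist_force: [0.6, -0.8, -1.5]
gripper_width: 0.714
gripper_force: 44.3
```

Request:
{"name": "drive_tool", "arguments": {
  "plan": [
    [0, 0, 0, 0.9, -0.4, 2, 58],
    [0, 0, 0, 0, 0, 1.5, 58],
    [0, 0, 0, 0, 0, 0, 58]
  ]
}}

```text
time: 25.65
tool_pos: [0.4824, -0.1279, 0.0671]
tcp_rot: [-180.0, -0.0, 155.4]
wrist_force: [0.4, -0.1, -2.1]
gripper_width: 0.717
gripper_force: 44.3
```

Request:
{"name": "drive_tool", "arguments": {
  "plan": [
    [0, 0, 0, 0, 0, 1, 58],
    [0, 0, 0, 0, 0, 1, 58],
    [0, 0, 0, 0, 0, 0, 58]
  ]
}}

```text
time: 25.95
tool_pos: [0.4825, -0.1279, 0.0657]
tcp_rot: [-180.0, -0.0, 155.4]
wrist_force: [-1.9, -0.9, 2.0]
gripper_width: 0.718
gripper_force: 44.5
```

Request:
{"name": "drive_tool", "arguments": {
  "plan": [
    [0, 0, 0.08, 0, 0, 0, 58],
    [0, 0, 0.08, 0, 0, 0, 58],
    [0, 0, 0.08, 0, 0, 0, 58],
    [0, 0, 0.08, 0, 0, 0, 58],
    [0, 0, 0, 0, 0, 0, 58]
  ]
}}

```text
time: 26.45
tool_pos: [0.4829, -0.128, 0.0656]
tcp_rot: [180.0, 0.1, 137.1]
wrist_force: [1.0, 0.5, 0.6]
gripper_width: 0.72
gripper_force: 44.5
```

Request:
{"name": "drive_tool", "arguments": {
  "plan": [
    [0, 0, 0.08, 0, 0, 0.6, 58],
    [0, 0, 0.08, 0, 0, 0.6, 58],
    [0, 0, 0.08, 0, 0, 0.6, 58],
    [0, 0, 0, 0, 0, 0, 58]
  ]
}}

```text
time: 26.85
tool_pos: [0.4829, -0.1284, 0.0641]
tcp_rot: [180.0, 0.1, 123.4]
wrist_force: [-1.3, -2.3, 4.2]
gripper_width: 0.72
gripper_force: 44.8
```

Request:
{"name": "drive_tool", "arguments": {
  "plan": [
    [0, 0, 0.08, 0, 0, 0.6, 58],
    [0, 0, 0.08, 0, 0, 0.6, 58],
    [0, 0, 0.08, 0, 0, 0.6, 58],
    [0, 0, 0.08, 0, 0, 0.6, 58],
    [0, 0, 0, 0, 0, 0, 58]
  ]
}}

```text
time: 27.35
tool_pos: [0.4829, -0.1286, 0.0617]
tcp_rot: [180.0, 0.1, 105.2]
wrist_force: [-2.0, -4.1, 3.2]
gripper_width: 0.713
gripper_force: 44.9
```

Request:
{"name": "drive_tool", "arguments": {
  "plan": [
    [0, 0, 0.08, 0, 0, 0.6, 58],
    [0, 0, 0.08, 0, 0, 0.6, 58],
    [0, 0, 0.08, 0, 0, 0.6, 58],
    [0, 0, 0, 0, 0, 0, 58]
  ]
}}

```text
time: 27.75
tool_pos: [0.4825, -0.1287, 0.0599]
tcp_rot: [180.0, 0.1, 91.4]
wrist_force: [-2.8, -5.1, 5.6]
gripper_width: 0.719
gripper_force: 45.1
```

Request:
{"name": "drive_tool", "arguments": {
  "plan": [
    [0, 0, 0.08, -0.5, 0, 0.6, 58],
    [0, 0, 0.08, 0, 0, 0.6, 58],
    [0, 0, 0.06, 0, 0, 0.2, 58],
    [0, 0, 0, 0, 0, 0, 58]
  ]
}}

```text
time: 28.15
tool_pos: [0.4824, -0.1288, 0.0585]
tcp_rot: [-180.0, 0.0, 78.8]
wrist_force: [-3.5, -3.3, 6.3]
gripper_width: 0.719
gripper_force: 45.2
```

Request:
{"name": "drive_tool", "arguments": {
  "plan": [
    [0, 0, 0.04, 0, 0, 0, 58],
    [0, 0, 0.04, 0, 0, 0, 58],
    [0, 0, 0, 0, 0, 0, 58]
  ]
}}

```text
time: 28.45
tool_pos: [0.4816, -0.1291, 0.0584]
tcp_rot: [-179.9, 0.2, 74.6]
wrist_force: [-5.1, -4.2, 7.6]
gripper_width: 0.718
gripper_force: 45.8
```

```bash
python3 -c "
from h import *
s=at();print(s['ft_torque'])"
```

```text
t28.45 [ 0.4816 -0.1291  0.0584] [-1.7991e+02  1.6000e-01  7.4590e+01] F [-5.1 -4.2  7.6] w0.718 gf45.8
[-0.57017814  0.91049189  1.30368287]
```

Request:
{"name": "drive_tool", "arguments": {
  "plan": [
    [0, 0, 0, 0, 0, 0, 66],
    [0, 0, 0, 0, 0, 0, 75],
    [0, 0, 0, 0, 0, 0, 85],
    [0, 0, 0, 0, 0, 0, 85],
    [0, 0, 0, 0, 0, -15, 85],
    [0, 0, 0, 0, 0, -35, 85],
    [0, 0, 0, 0, 0, -45, 85],
    [0, 0, 0, 0, 0, -45, 85]
  ]
}}

```text
time: 29.25
tool_pos: [0.4818, -0.128, 0.1986]
tcp_rot: [-179.9, -0.0, 74.1]
wrist_force: [1.0, 0.1, 0.5]
gripper_width: 0.992
gripper_force: 0.0
```

Request:
{"name": "drive_tool", "arguments": {
  "plan": [
    [0, 0, 0, 0, 0, -45, 85],
    [0, 0, 0, 0, 0, -25, 85],
    [0, 0, 0, 0, 0, 0, 85],
    [0, 0, 0, 0, 0, 0, 85]
  ]
}}

```text
time: 29.65
tool_pos: [0.4827, -0.1284, 0.2683]
tcp_rot: [179.9, -0.0, 74.1]
wrist_force: [0.5, 0.3, -0.6]
gripper_width: 0.992
gripper_force: 0.0
```

Run:
```python
from fit import *
s,im=shot('end',[])
cv2.imwrite('pics/c6.png',cv2.resize(im[60:260,150:370],None,fx=3,fy=3))
```

```text
t29.65 [ 0.4827 -0.1284  0.2683] [ 1.7992e+02 -1.0000e-02  7.4090e+01] F [ 0.5  0.3 -0.6] w0.992 gf0.0
```

View pics/c6.png

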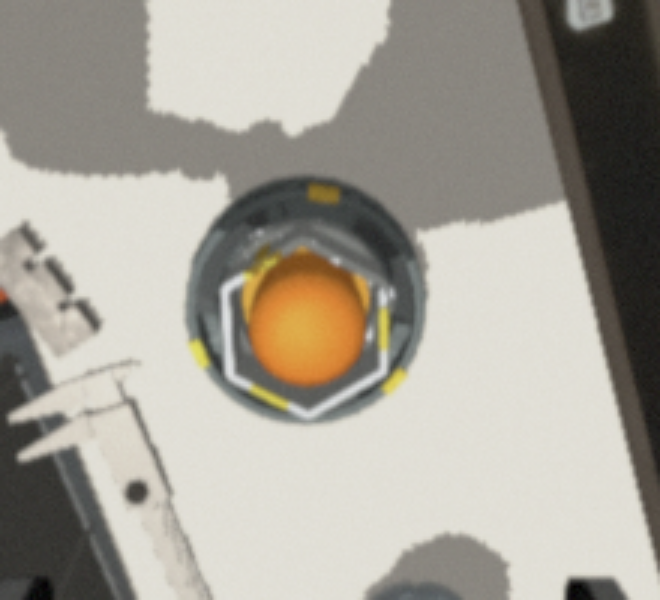

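The ring sits level and centred in the base around the amber dome at (308,325). Its stripes are about 80° round from the gap marks, so it is screwed down to the stop.

```bash
python3 -c "
from h import *
print(robot.close_job())"
```

```text
the job is handed in; nothing more can be done
None
```

I handed the job in at about 30 s: the red lens is in the formerly empty dish, the amber lens is on the base floor, and the ring is screwed to its stop and released; no verdict came back.

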